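Unbolt and open the long box

TASK

The dial is in the longer of the two bolted wooden boxes, the one with the round knob on its lid. Draw that box's bolt all the way back, then slide its lid fully open and let go. Leave the shorter box shut and bolted.

Things in the scene. Friction and masses are not known exactly. Their poses are not given: they have to be found in the camera images.
- long_box: Fixed wooden box, 150 mm long (its x), 84 wide (y), walls 56 high. Origin: centre of its underside; -x end faces the robot, z up. Pale sliding lid (top face 50 mm above the bench) with a round dark knob. A bracket (face 55 mm high, out to y = 105 mm) on its left (+y) side carries a flat steel bolt along y at x = -15 mm, whose tongue enters a steel keeper on the lid (y = 24 mm, top 72 mm high).
- long_box_bolt_grip (a point): On the axis of the bolt's upright round steel knob, 84 mm above the bench. Knob 14 mm in diameter, top 94 mm and lower end of its straight part 74 mm above the bench. Bolted, it is at box x = -15, y = 66 mm; it moves with the bolt. Two steel guide straps over the bolt, at y = 47 and 101 mm, are 70 mm high.
- long_box_grip (a point): On the axis of the round dark-wood knob on the long box's lid, 80 mm above the bench. The knob is 20 mm in diameter, its top is 90 mm above the bench and its straight part reaches down to 58 mm. With the lid shut it is at box x = 35, y = 0 mm; it moves with the lid.
- long_box_bolt (a joint): Travel of the long box's bolt in m: 0 bolted, 0.025 fully drawn, moving along the box's +y (away from the lid). The lid is free from about 0.011 on. Stays where it is left; about 2 N of friction, no spring.
- long_box_lid (a joint): Travel of the long box's lid in m: 0 shut, 0.070 fully open, moving along the box's -x. Locked (1 to 2 mm of play) while bolted. Stays where it is left; about 2.5 N of friction, no spring.
- short_box_bolt (a joint): The same bolt on the shorter box (105 mm long, same width and height, same kind of wood, a straight bar grip in place of the round knob): 0 bolted, grows to 0.025. To be left alone.
- short_box_lid (a joint): Travel of the shorter box's lid in m: 0 shut, grows to 0.045. To be left alone.

How it is judged (in metres and radians):
On the way, in this order (a step that is already met when the one before it is completed fails the run):
1. the long box's bolt is drawn back while its lid is still shut (value of joint long_box_bolt above 0.013 m and value of joint long_box_lid below 0.01 m), for 0.1 s.
2. the long box's lid is slid open (value of joint long_box_lid above 0.055 m), for 0.2 s.
At the end, for the whole second after the job is handed in: The long box's lid is open to within 15 mm of its stop (more than 55 of 70 mm), its bolt is still drawn (more than 13 of 25 mm), and the short box is shut (lid moved less than 10 mm) and bolted (bolt moved less than 8 mm) (value of joint long_box_lid above 0.055 m and value of joint long_box_bolt above 0.013 m and value of joint short_box_lid below 0.01 m and value of joint short_box_bolt below 0.008 m); the robot touches nothing.
It fails at once if the short box's bolt is drawn or its lid moved (value of joint short_box_lid above 0.01 m or value of joint short_box_bolt above 0.008 m).
It also fails if it takes over 40 s, if anything falls off the work surface, if the arm or the gripper's body presses on something with over 40 N, if the wrist force passes 120 N, or if a joint passes its speed limit or range.

ROBOT

A 7-joint arm with a two-finger parallel gripper is mounted at the origin on a cart in front of the work surface, level with it; the furniture and walls round the work are solid. World frame = base frame: x ahead of the robot, y to its left, z up, the work surface at z = 0. Lengths are in mm, angles in rad, forces in N, time in s.
With the tool pointing down it reaches from about 350 to 900 mm from the base axis. Payload 7.2 kg.
Tool frame: the origin (TCP) lies on the centre line of the jaws, within the pads' length; the fingertips stand 14 mm ahead of it and the grasp point (between the pads) lies 5 mm behind it (arm.finger_overhang is the z of the fingertips in the tool frame, in mm); z points along the fingers, y is the direction in which the jaws open and shut (so a half turn about z gives the same grasp; the last joint's range is limited). The gripper opens to 85 mm and grips with 20 to 120 N. Pads are 22 mm wide; open, the fingers measure 114 mm over their backs; the gripper's body (76 mm by 85 mm) begins 54 mm behind the grasp point. The pads swing forward as they close: fully open they stand 13 mm farther back than shut.
Start: joints at [-1.342, 0.411, -0.013, 1.596, 0.006, 1.134, -0.082], TCP at [182.798, 597.674, 210.497] pointing down, gripper open.
Joint ranges: [-2.95, 2.95], [-0.29, 1.99], [-1.47, 1.44], [0.14, 2.54], [-1.03, 4.17], [0.13, 1.85], [-2.86, 2.86]. Speed limits (rad/s): [2.39, 2.39, 3.01, 3.01, 3.14, 3.14, 3.14].

INTERFACE

Orientations are given as a 3x3 rotation matrix whose columns are the frame's x, y, z axes.
In Python, from workcell import arm gives the robot as it stands.
- The arm moves only by the shell command python3 -m pendant 'ROWS'. ROWS is JSON, a list of rows, each a list of 7 numbers: the shift along the tool's x, y, z in mm, then the turn, a rotation vector about the tool's x, y, z in degrees, then the closure, from -1 (fully open) to 1 (shut). In form: [[dx, dy, dz, ax, ay, az, claw], ...]. A call has 1 to 20 rows; each row is the pose to reach, as a shift and turn from the pose commanded when the call began, along the tool's axes at that moment; what a row does not reach only later rows make up. A row lasts 1/8 s, in which the tool goes at most 62.5 mm and 10.7 degrees, less where a joint would pass 70% of its speed; a pose out of reach is approached as far as the arm can. A call with a gripper value outside its range is refused whole. The fingers move at their own pace and stop on an object; the grip force is fixed at half the most. Time passes only in rows, so rows that repeat a pose let the fingers close. It gives the time, the measured TCP pose, the force and the opening at its end, in the units of the state.
- arm.state(): the state, without advancing time (a new reading comes with each control period).
- arm.capture(name): name is "scene" or "top" or "wrist"; returns (picture, depth): 480x640x3 uint8, blue, green, red; 480x640 float32, mm along the optical axis (not along the pixel's ray), 0 where there is no reading.
- arm.get_calibration(name): a dict with "intrinsics" (3x3 intrinsics, pixels), "camera_from_world" (4x4, takes a point from world to camera coordinates); the wrist camera has in their place "T_tool_cam" (4x4, takes a point from camera to tool coordinates, whose origin is the TCP and whose axes are the flange's). Camera axes: x right, y up, looking along -z (the intrinsics and any distortion apply to the point x, -y, -z); pixel columns grow to the right and rows downward; lengths in mm; the calibration is good to about 2 mm. A picture is of the moment at which its call begins: read the wrist's pose just before it. get_calibration takes no time and is no camera call.
- arm.finish_job(): hands the job in, once; it reports no verdict.
Trained networks look in the newest picture that a camera, given by its name, has taken for a name from the list of things; names that differ only in an ending like _2 or _b are one class to them, and where a whole thing is asked for, a point or a joint stands for the part that bears it (a point fixed in the world has none). Each returns a list of dicts, best first, with "conf" (0 to 1); they miss things now and then, are a little off and sometimes report something else, mostly with a low value. They report only what shows in the picture. A call takes as long as a camera call.
- arm.look_for(camera, target): "position" ([x, y, z] in mm, in world coordinates, good to about 4 mm: the middle of the surface that is visible of it).
- arm.landmark_of(camera, target): "position" ([x, y, z] in mm, in world coordinates, good to about 4 mm: a listed point, or the origin of a listed thing).
The state is a dict: "clock": time; "qpos": joint angles; "joint_velocities": joint speeds; "joint_efforts": joint torques, N m; "ee_pos": TCP position; "ee_rot": TCP orientation; "ft_force": force on the tool from outside, world axes, zero at the start; "ft_torque": the same for the moment, N m; "gripper_width": finger opening in mm.
Only numpy, scipy, OpenCV 4.12 (cv2) and the standard library are available. Lean on these libraries where they do the work, as an engineer would, in place of code of your own. Each camera call takes 0.05 s, during which the arm holds its last target.

## Working session

There is one attempt and no reset: what is moved stays moved. The work goes in short steps, Python scripts to look and compute and a shell command to move; the robot and the scene stay as the last step left them, time stands still between calls to the robot, and variables do not carry over. Pictures are saved under pics/ and viewed, and the job is handed in when it is done.

```bash
ls; mkdir -p pics
python3 - <<'E'
from workcell import arm
import cv2, numpy as np
s=arm.state(); print({k:np.round(v,3).tolist() for k,v in s.items()})
for c in ("scene","top"):
    im,d=arm.capture(c); cv2.imwrite(f"pics/{c}0.png",im)
    for t in ("long_box_bolt_grip","long_box_grip","long_box"):
        print(c,t,[(np.round(r["position"],1).tolist(),round(r["conf"],2)) for r in arm.landmark_of(c,t)])
E
```

```text
pics
{'clock': 0.0, 'qpos': [-1.342, 0.412, -0.013, 1.597, 0.006, 1.134, -0.082], 'joint_velocities': [0.002, 0.002, 0.0, 0.001, -0.002, -0.003, -0.0], 'joint_efforts': [-0.0, -60.063, 0.682, -29.941, 0.014, 0.011, 0.0], 'ee_pos': [182.654, 597.156, 209.655], 'ee_rot': [[-0.956, 0.292, -0.0], [0.292, 0.956, -0.002], [-0.0, -0.002, -1.0]], 'ft_force': [-0.144, -0.714, 0.182], 'ft_torque': [-0.016, 0.004, 0.002], 'gripper_width': 85.556}
scene long_box_bolt_grip []
scene long_box_grip [([510.5, 234.6, 78.5], 0.68)]
scene long_box []
top long_box_bolt_grip [([449.8, 297.2, 83.6], 0.73)]
top long_box_grip [([508.5, 237.4, 82.0], 0.8)]
top long_box [([471.2, 233.8, 7.4], 0.91)]
```

View pics/scene0.png

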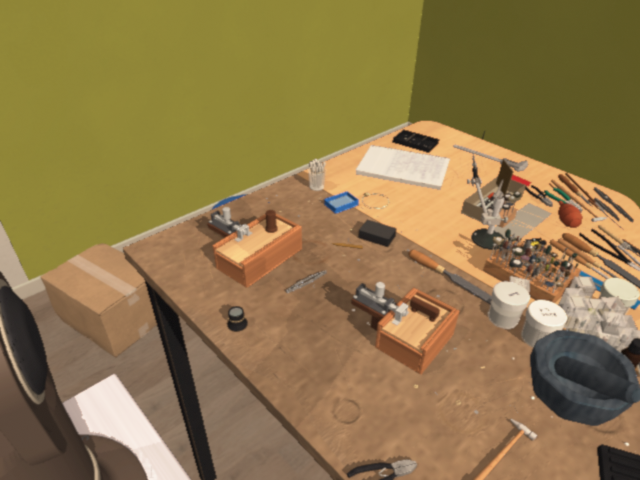

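View pics/top0.png

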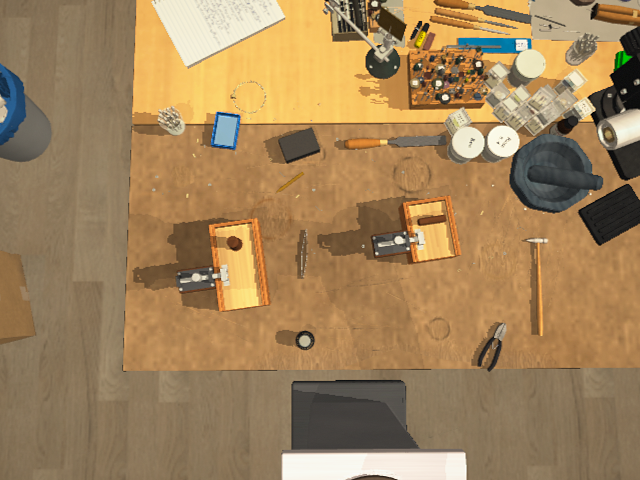

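The top view shows the long box on the left, with its lid knob at about (235,243) and its bolt knob at about (200,277). The short box is at about (430,230). The network points agree with the given geometry and a yaw of about 7°. I'll refine that with depth.

```bash
cat > h.py <<'E'
import numpy as np, cv2
from workcell import arm
def cloud(cam, st=None):
    c=arm.get_calibration(cam)
    if cam=="wrist": st=arm.state()
    im,d=arm.capture(cam)
    K=np.array(c["intrinsics"]); v,u=np.mgrid[:480,:640]
    x=(u-K[0,2])/K[0,0]*d; y=(v-K[1,2])/K[1,1]*d
    P=np.stack([x,-y,-d],-1)
    if cam=="wrist":
        T=np.array(c["T_tool_cam"]); P=P@T[:3,:3].T+T[:3,3]
        P=P@np.array(st["ee_rot"]).T+np.array(st["ee_pos"])
    else:
        T=np.linalg.inv(np.array(c["camera_from_world"])); P=P@T[:3,:3].T+T[:3,3]
    P[d<=0]=np.nan
    return im,d,P,c
E
python3 - <<'E'
from h import *
im,d,P,c=cloud("top")
print([k for k in c])
for (x0,y0,r,zl,zh) in [(450,297,18,78,105),(509,236,18,70,105)]:
    m=(np.hypot(P[...,0]-x0,P[...,1]-y0)<r)&(P[...,2]>zl)&(P[...,2]<zh)
    Q=P[m]; print(len(Q),Q.mean(0).round(1),np.ptp(Q,0).round(1),((Q.min(0)+Q.max(0))/2).round(1))
# box rim
m=(abs(P[...,0]-473)<100)&(P[...,1]<285)&(P[...,1]>150)&(P[...,2]>46)&(P[...,2]<62)
Q=P[m][:,:2].astype(np.float32); r=cv2.minAreaRect(Q); print(r)
m=(abs(P[...,0]-473)<60)&(abs(P[...,1]-400)<100); print(np.nanmedian(P[m][:,2]))
E
```

```text
['intrinsics', 'camera_from_world']
72 [448.  294.7  92.2] [13.3 12.8 18.1] [448.4 295.5  88.5]
132 [505.9 236.5  88.3] [19.5 19.7 21.5] [506.6 237.6  83.2]
((471.49249267578125, 240.07809448242188), (150.253662109375, 99.05902862548828), 7.762274265289307)
0.6860073458665283
```

```bash
python3 -m pendant '[[-34,-21,5,0,0,-2.5,-1],[-68,-42,10,0,0,-5,-1],[-103,-63,15,0,0,-7.5,-1],[-137,-84,20,0,0,-10,-1],[-171,-106,25,0,0,-12.4,-1],[-205,-127,30,0,0,-15,-1],[-239,-148,35,0,0,-17.5,-1],[-274,-169,40,0,0,-20,-1],[-308,-190,45,0,0,-22.5,-1],[-342,-211,50,0,0,-24.8,-1],[-342,-211,50,0,0,-24.8,-1],[-342,-211,50,0,0,-24.8,-1]]'
python3 - <<'E'
from h import *
im,d,P,c=cloud("wrist"); cv2.imwrite("pics/w1.png",im)
s=arm.state(); print(s["clock"],s["ee_pos"],np.round(s["ee_rot"],3).tolist())
for t in ("long_box_bolt_grip","long_box_grip"):
    print(t,[(np.round(r["position"],1).tolist(),round(r["conf"],2)) for r in arm.landmark_of("wrist",t)])
for (x0,y0,r,zl,zh) in [(448,295,16,78,105),(506,237,18,70,105)]:
    m=(np.hypot(P[...,0]-x0,P[...,1]-y0)<r)&(P[...,2]>zl)&(P[...,2]<zh)
    Q=P[m]
    if len(Q): print(len(Q),Q.mean(0).round(1),((Q.min(0)+Q.max(0))/2).round(1),np.ptp(Q,0).round(1))
E
```

```text
clock: 1.95
ee_pos: [447.8, 296.4, 160.6]
ee_rot: [[-0.991, -0.135, -0.0], [-0.135, 0.991, 0.001], [0.0, 0.001, -1.0]]
ft_force: [-0.0, -0.5, -1.1]
gripper_width: 85.5
2.0 [447.47287684 296.96460471 160.63541221] [[-0.991, -0.137, -0.0], [-0.137, 0.991, 0.001], [0.0, 0.001, -1.0]]
long_box_bolt_grip [([445.1, 296.3, 84.5], 0.69)]
long_box_grip [([509.2, 235.4, 78.8], 0.91)]
517 [447.5 292.9  91.4] [449.1 293.1  86.8] [13.8 13.7 17.2]
994 [504.6 235.8  85.8] [507.6 234.9  80.8] [20.3 19.4 21.4]
```

View pics/w1.png

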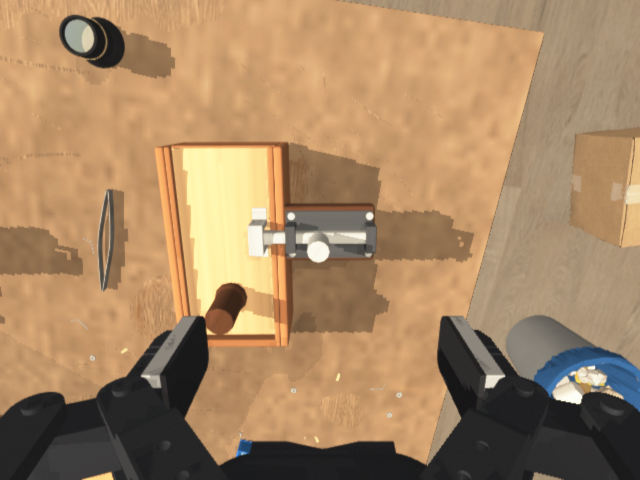

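The wrist view shows the box squared up with the tool. The bolt knob is at (318,247), between the jaws, and the lid knob is at (225,308). The depth readings agree to about 2 mm, so I'll descend and grip the bolt knob.

```bash
python3 -c "
from workcell import arm; print(arm.finger_overhang)"
python3 -m pendant '[[-0.6,-2.5,25,0,0,0,-0.5],[-0.6,-2.5,50,0,0,0,-0.4],[-0.6,-2.5,62,0,0,0,-0.4],[-0.6,-2.5,71,0,0,0,-0.4],[-0.6,-2.5,71,0,0,0,-0.4],[-0.6,-2.5,71,0,0,0,-0.4]]'
python3 - <<'E'
from h import *
im,d,P,c=cloud("wrist"); cv2.imwrite("pics/w2.png",im)
E
```

```text
14.0
clock: 2.85
ee_pos: [449.4, 293.8, 90.1]
ee_rot: [[-0.991, -0.136, 0.001], [-0.136, 0.991, 0.001], [-0.001, 0.001, -1.0]]
ft_force: [-0.3, 0.3, -0.2]
gripper_width: 60.2
```

View pics/w2.png

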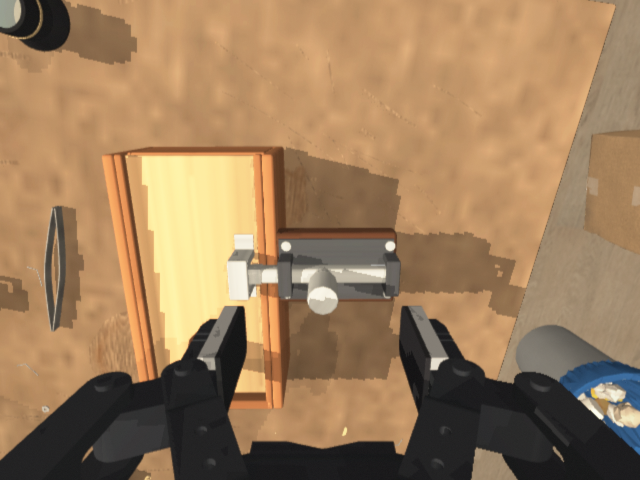

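Run:
```python
from h import *
c=arm.get_calibration("wrist"); K=np.array(c["intrinsics"]); T=np.linalg.inv(np.array(c["T_tool_cam"]))
for p in [(0,0,-4),(0,0,14),(0,30,14),(0,-30,14),(11,30,8),(-11,30,8),(10,0,-4)]:
    q=T[:3,:3]@np.array(p,float)+T[:3,3]; print(p,(K@np.array([q[0],-q[1],-q[2]])/-q[2])[:2].round())
```

```text
(0, 0, -4) [324. 302.]
(0, 0, 14) [324. 286.]
(0, 30, 14) [386. 286.]
(0, -30, 14) [262. 286.]
(11, 30, 8) [389. 269.]
(-11, 30, 8) [387. 312.]
(10, 0, -4) [324. 282.]
```

The tool axis at knob-top height projects to (324,302), and the knob's top disc is centred near (322,298), so it's within about 2 mm. Closing now.

```bash
python3 -m pendant '[[0,0,0,0,0,0,1],[0,0,0,0,0,0,1],[0,0,0,0,0,0,1],[0,0,0,0,0,0,1],[0,0,0,0,0,0,1],[0,0,0,0,0,0,1],[0,0,0,0,0,0,1]]'
```

```text
clock: 3.78
ee_pos: [449.1, 293.5, 89.5]
ee_rot: [[-0.991, -0.136, -0.0], [-0.136, 0.991, 0.0], [0.0, 0.0, -1.0]]
ft_force: [-0.5, 0.0, -0.1]
gripper_width: -0.0
```

The opening reads 0, so the jaws missed the knob. I'll look.

Run:
```python
from h import *
im,d,P,c=cloud("wrist"); cv2.imwrite("pics/w3.png",im)
im,d,P,c=cloud("scene"); cv2.imwrite("pics/s3.png",cv2.resize(im[150:330,130:370],None,fx=3,fy=3))
im,d,P,c=cloud("top"); cv2.imwrite("pics/t3.png",cv2.resize(im[180:330,120:320],None,fx=4,fy=4,interpolation=cv2.INTER_CUBIC))
```

```text
(no output)
```

View pics/w3.png

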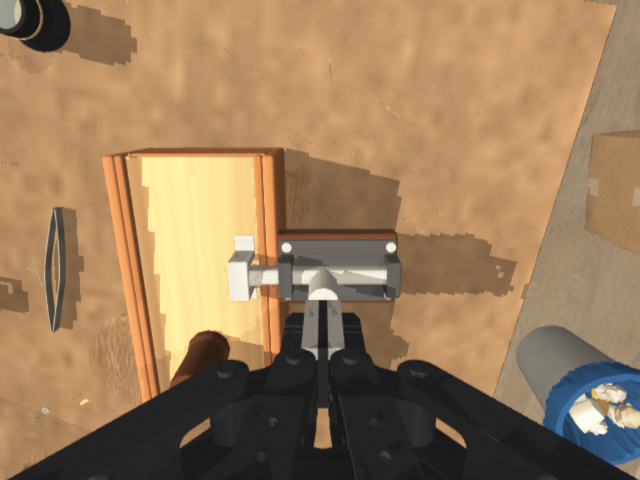

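View pics/s3.png

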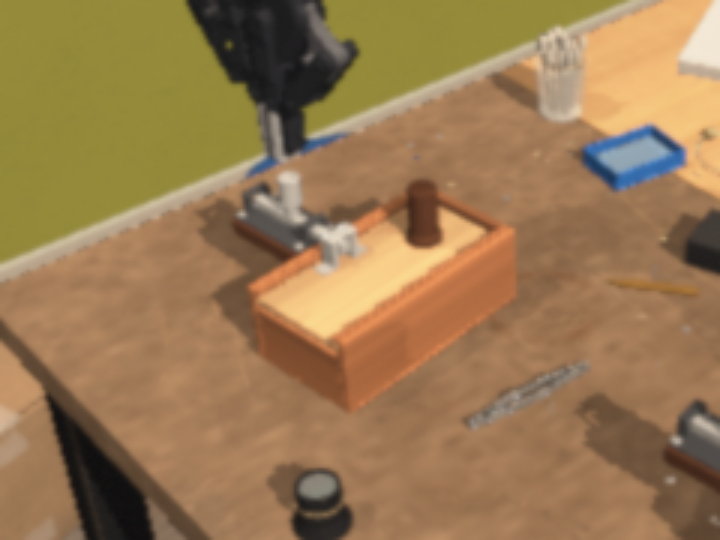

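View pics/t3.png

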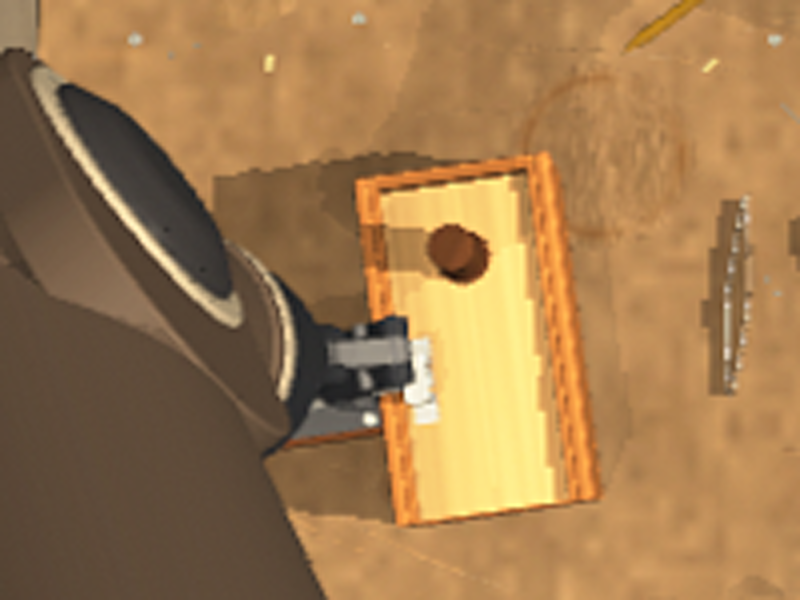

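Run:
```python
from h import *
st=arm.state()
im,d,P,c=cloud("wrist"); R=np.array(st["ee_rot"]); 
print(np.array(c["T_tool_cam"]).round(3).tolist())
for (u,v) in [(322,275),(322,285),(322,292),(322,298),(322,304),(312,310),(322,310),(335,310),(322,320),(322,335),(322,350),(300,330),(290,320)]:
    p=P[v,u]; print(u,v,d[v,u].round(1),"world",p.round(1),"tool",((p-st["ee_pos"])@R).round(1))
cv2.imwrite("pics/w3z.png",cv2.resize(im[220:400,230:430],None,fx=4,fy=3.3,interpolation=cv2.INTER_CUBIC)[:600,:800])
```

```text
[[-0.001, 0.952, 0.306, 78.516], [1.0, 0.001, -0.0, -0.687], [-0.0, 0.306, -0.952, -162.843], [0.0, 0.0, 0.0, 1.0]]
322 275 187.4 world [442.4 291.6  78.5] tool [ 6.9 -0.9 11. ]
322 285 175.9 world [442.2 291.6  90.5] tool [ 7.1 -0.9 -1.1]
322 292 174.0 world [444.3 291.9  93.2] tool [ 4.9 -0.9 -3.7]
322 298 174.9 world [447.1 292.3  93.2] tool [ 2.  -0.9 -3.7]
322 304 149.0 world [438.1 291.1 117.4] tool [ 11.2  -0.9 -28. ]
312 310 144.7 world [438.7 287.5 122. ] tool [ 11.1  -4.5 -32.5]
322 310 144.9 world [438.3 291.1 121.8] tool [ 11.   -0.9 -32.3]
335 310 145.1 world [437.7 295.8 121.7] tool [ 10.9   3.9 -32.2]
322 320 137.4 world [438.1 291.1 129.6] tool [ 11.2  -0.9 -40.1]
322 335 129.1 world [438.6 291.2 138.6] tool [ 10.7  -0.9 -49.1]
322 350 120.9 world [438.7 291.2 147.1] tool [ 10.6  -0.9 -57.6]
300 330 137.8 world [442.5 284.  130.4] tool [  7.8  -8.5 -40.9]
290 320 146.2 world [443.9 280.  121.8] tool [  6.9 -12.6 -32.3]
```

View pics/w3z.png

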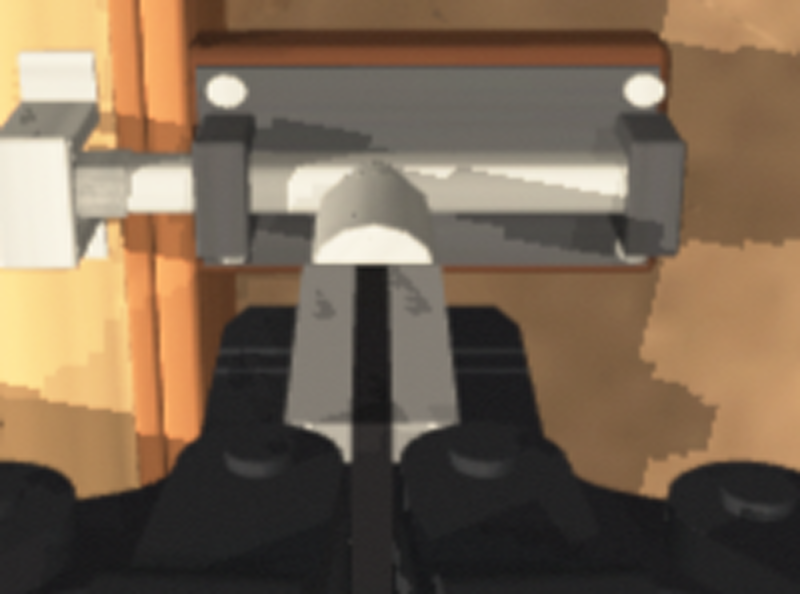

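Run:
```python
from h import *
im,d,P,c=cloud("scene")
m=(np.hypot(P[...,0]-449,P[...,1]-293.5)<30)&(P[...,2]>72)&(P[...,2]<170)
for lo in range(72,170,5):
    k=m&(P[...,2]>=lo)&(P[...,2]<lo+5); Q=P[k]
    if len(Q): print(lo,len(Q),Q.mean(0).round(1),np.ptp(Q,0).round(1))
im,d,P,c=cloud("top")
m=(np.hypot(P[...,0]-449,P[...,1]-293.5)<30)&(P[...,2]>72)&(P[...,2]<170)
print(m.sum()); print(P[m][:,2].min() if m.any() else None)
```

```text
72 17 [446.4 282.1  74.2] [15.2 23.6  4.6]
77 16 [446.2 288.7  79.8] [11.8 11.4  4.8]
82 15 [446.2 288.5  84.4] [12.8 10.   3.7]
87 17 [445.8 288.2  89. ] [12.7  8.4  4.1]
92 32 [447.5 290.6  95. ] [12.4 14.   4.3]
97 3 [444.4 286.8  97.7] [2.7 4.6 0.5]
107 1 [451.5 287.3 111.3] [0. 0. 0.]
112 18 [443.6 287.6 114.5] [18.8 14.4  4.3]
117 23 [441.6 287.  120. ] [18.9 26.   4.8]
122 40 [445.1 283.6 124.5] [21.3 17.7  5. ]
127 32 [442.9 285.1 129.9] [20.1 29.   4.4]
132 38 [443.5 285.1 134.7] [19.7 28.5  4.9]
137 38 [445.  283.8 139.7] [21.2 27.1  4.8]
142 34 [443.  285.1 144.3] [20.5 28.8  4. ]
147 23 [440.1 288.  148.9] [10.3 23.3  3.9]
152 23 [437.7 289.3 154.7] [ 9.9 37.6  4.7]
157 52 [438.7 291.7 159.4] [26.3 53.   5. ]
162 66 [440.2 291.6 164.6] [26.3 52.9  4.9]
167 26 [439.  292.  168.6] [26.  49.2  2.8]
22
72.68758886032356
```

Both the wrist depth and the scene depth put the closed fingertips at z≈113–117. The stated 14 mm overhang would put them at about 75. So the fingers physically end about 25 mm behind the reported TCP, and they closed above the knob. Nothing moved. I'll trust the measurement: open, go 36 mm lower, and check before closing.

```bash
python3 -m pendant '[[0,0,0,0,0,0,-0.3],[0,0,0,0,0,0,-0.3],[0,0,0,0,0,0,-0.3],[0,0,0,0,0,0,-0.3],[0,0,6,0,0,0,-0.3],[0,0,12,0,0,0,-0.3],[0,0,18,0,0,0,-0.3],[0,0,24,0,0,0,-0.3],[0,0,24,0,0,0,-0.3],[0,0,24,0,0,0,-0.3]]'
python3 - <<'E'
from h import *
im,d,P,c=cloud("scene"); cv2.imwrite("pics/s4.png",cv2.resize(im[150:330,130:370],None,fx=3,fy=3,interpolation=cv2.INTER_CUBIC))
s=arm.state(); R=np.array(s["ee_rot"]); Q=(P-s["ee_pos"])@R
m=(abs(Q[...,0])<16)&(abs(Q[...,1])<60)&(abs(Q[...,1])>14)&(P[...,2]>73)&(P[...,2]<120)
for lo in range(73,120,4):
    k=m&(P[...,2]>=lo)&(P[...,2]<lo+4)
    if k.any(): print(lo,k.sum(),Q[k].min(0).round(0),Q[k].max(0).round(0))
im,d,P,c=cloud("wrist"); cv2.imwrite("pics/w4.png",im)
E
```

```text
clock: 5.32
ee_pos: [449.2, 293.5, 65.5]
ee_rot: [[-0.991, -0.136, 0.0], [-0.136, 0.991, 0.0], [-0.0, 0.0, -1.0]]
ft_force: [0.9, -0.2, -0.6]
gripper_width: 55.4
73 21 [ -9. -49.  -9.] [10. 33. -7.]
89 8 [ -6. -35. -27.] [ 10.  34. -26.]
93 30 [-10. -37. -31.] [ 13.  30. -27.]
97 29 [-10. -42. -35.] [ 14.  33. -31.]
101 45 [-10. -43. -39.] [ 14.  40. -35.]
105 47 [ -9. -44. -43.] [ 14.  39. -39.]
109 50 [ -8. -43. -47.] [ 14.  32. -43.]
113 44 [-10. -43. -51.] [ 13.  42. -47.]
117 32 [ -9. -43. -54.] [ 12.  40. -51.]
```

View pics/s4.png

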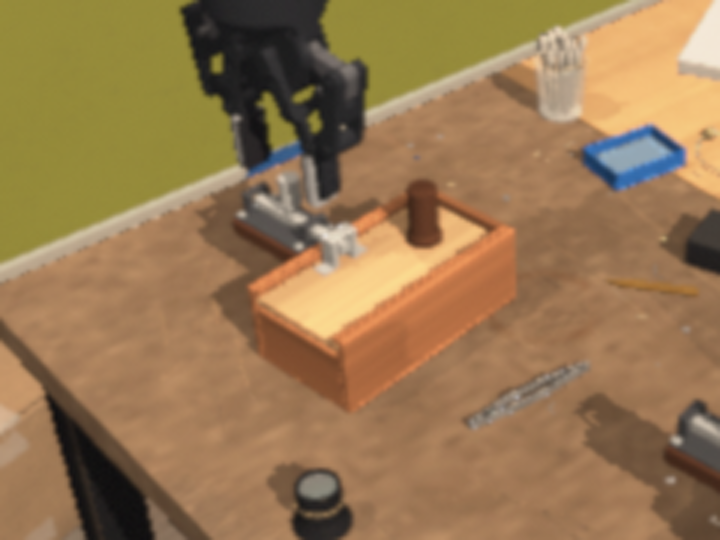

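View pics/w4.png

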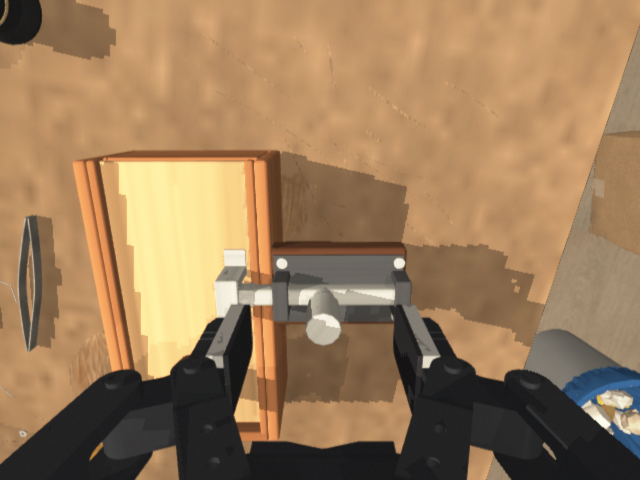

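The scene view shows the jaws straddling the bolt knob with tips at z≈91, so the offset is confirmed. I'll go 11 mm lower and close.

```bash
python3 -m pendant '[[0,0,6,0,0,0,-0.3],[0,0,11,0,0,0,-0.3],[0,0,11,0,0,0,0.3],[0,0,11,0,0,0,0.8],[0,0,11,0,0,0,1],[0,0,11,0,0,0,1],[0,0,11,0,0,0,1],[0,0,11,0,0,0,1]]'
```

```text
clock: 6.42
ee_pos: [449.1, 293.8, 54.7]
ee_rot: [[-0.991, -0.136, 0.0], [-0.136, 0.991, 0.001], [-0.0, 0.0, -1.0]]
ft_force: [-0.2, 1.9, 2.7]
gripper_width: 11.6
```

Held, with an opening of 11.6 mm. Now I'll draw the bolt along tool +y, which is box +y.

```bash
python3 -m pendant '[[0,4,0,0,0,0,1],[0,8,0,0,0,0,1],[0,12,0,0,0,0,1],[0,16,0,0,0,0,1],[0,20,0,0,0,0,1],[0,23,0,0,0,0,1],[0,25,0,0,0,0,1],[0,25,0,0,0,0,1],[0,25,0,0,0,0,1]]'
python3 - <<'E'
from h import *
im,d,P,c=cloud("wrist"); cv2.imwrite("pics/w5.png",im)
E
```

```text
clock: 7.55
ee_pos: [445.6, 318.7, 54.6]
ee_rot: [[-0.991, -0.136, 0.0], [-0.136, 0.991, 0.0], [-0.0, 0.0, -1.0]]
ft_force: [-0.8, -0.1, 5.3]
gripper_width: 11.4
```

View pics/w5.png

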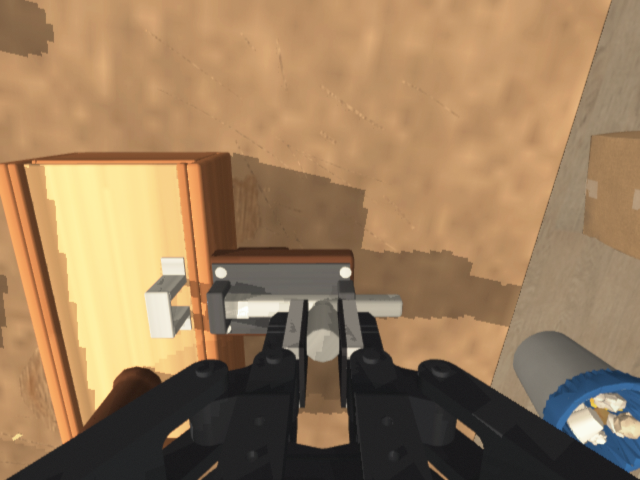

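The bolt tongue is clear of the keeper, and the bolt sticks out about 25 mm past the outer strap. Next I'll release, rise, and move over the lid knob.

```bash
python3 -m pendant '[[0,0,0,0,0,0,-0.2],[0,0,0,0,0,0,-0.2],[0,0,0,0,0,0,-0.2],[0,0,0,0,0,0,-0.2],[0,0,-20,0,0,0,-0.2],[0,0,-45,0,0,0,-0.2],[-10,-20,-55,0,0,0,-0.2],[-22,-42,-55,0,0,0,-0.2],[-35,-64,-55,0,0,0,-0.2],[-45,-82,-55,0,0,0,-0.2],[-49.5,-89.5,-55,0,0,0,-0.2],[-49.5,-89.5,-55,0,0,0,-0.2],[-49.5,-89.5,-55,0,0,0,-0.2]]'
python3 - <<'E'
from h import *
s=arm.state(); R=np.array(s["ee_rot"])
im,d,P,c=cloud("wrist"); cv2.imwrite("pics/w6.png",im)
m=(np.hypot(P[...,0]-506,P[...,1]-237)<20)&(P[...,2]>65)&(P[...,2]<96)
Q=P[m]; print(s["ee_pos"],len(Q),Q.mean(0).round(1),((Q.min(0)+Q.max(0))/2).round(1),np.ptp(Q,0).round(1),"tool",((Q-s["ee_pos"])@R).min(0).round(1),((Q-s["ee_pos"])@R).max(0).round(1))
E
```

```text
clock: 9.22
ee_pos: [506.2, 237.3, 109.4]
ee_rot: [[-0.991, -0.137, -0.0], [-0.137, 0.991, 0.0], [0.0, 0.001, -1.0]]
ft_force: [0.2, -0.3, -0.5]
gripper_width: 51.3
[506.2386362  237.30600493 109.43010223] 1626 [504.8 234.3  85.6] [507.2 234.6  78.2] [19.6 19.8 26.4] tool [-10.6 -12.9  18. ] [ 9.3  7.1 44.4]
```

View pics/w6.png

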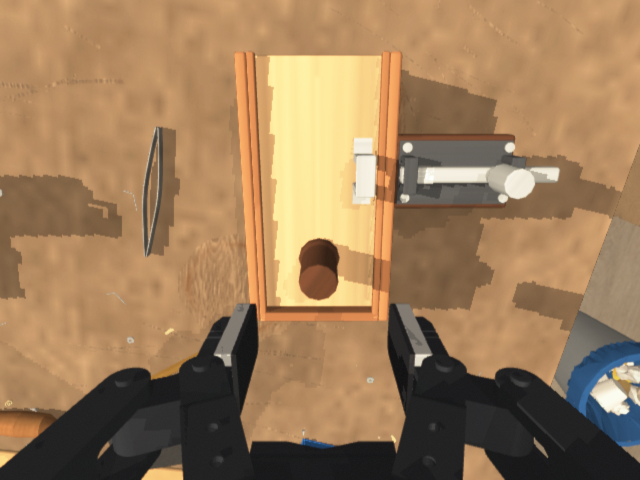

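The lid knob is at (319,270), between the jaws, and depth puts it about 3 mm toward tool −y. The bolt stays drawn at (515,180). I'll shift, descend 62 mm and grip.

```bash
python3 -m pendant '[[-0.5,-2,20,0,0,0,-0.2],[-0.5,-2,40,0,0,0,-0.2],[-0.5,-2,52,0,0,0,-0.2],[-0.5,-2,62,0,0,0,-0.2],[-0.5,-2,62,0,0,0,-0.2],[-0.5,-2,62,0,0,0,0.2],[-0.5,-2,62,0,0,0,0.6],[-0.5,-2,62,0,0,0,1],[-0.5,-2,62,0,0,0,1],[-0.5,-2,62,0,0,0,1],[-0.5,-2,62,0,0,0,1]]'
```

```text
clock: 10.65
ee_pos: [508.0, 235.3, 48.3]
ee_rot: [[-0.991, -0.136, 0.001], [-0.136, 0.991, 0.001], [-0.001, 0.001, -1.0]]
ft_force: [-1.4, 0.9, 5.9]
gripper_width: 18.0
```

Held at 18 mm. Now I'll slide the lid along tool +x, which is box −x.

```bash
python3 -m pendant '[[5,0,0,0,0,0,1],[12,0,0,0,0,0,1],[20,0,0,0,0,0,1],[28,0,0,0,0,0,1],[36,0,0,0,0,0,1],[44,0,0,0,0,0,1],[52,0,0,0,0,0,1],[59,0,0,0,0,0,1],[65,0,0,0,0,0,1],[69,0,0,0,0,0,1],[70,0,0,0,0,0,1],[70,0,0,0,0,0,1],[70,0,0,0,0,0,1]]'
python3 - <<'E'
from h import *
im,d,P,c=cloud("wrist"); cv2.imwrite("pics/w7.png",im)
E
```

```text
clock: 12.28
ee_pos: [438.9, 225.7, 48.3]
ee_rot: [[-0.991, -0.136, 0.002], [-0.136, 0.991, 0.002], [-0.002, 0.001, -1.0]]
ft_force: [0.8, 3.1, 8.3]
gripper_width: 18.2
```

View pics/w7.png

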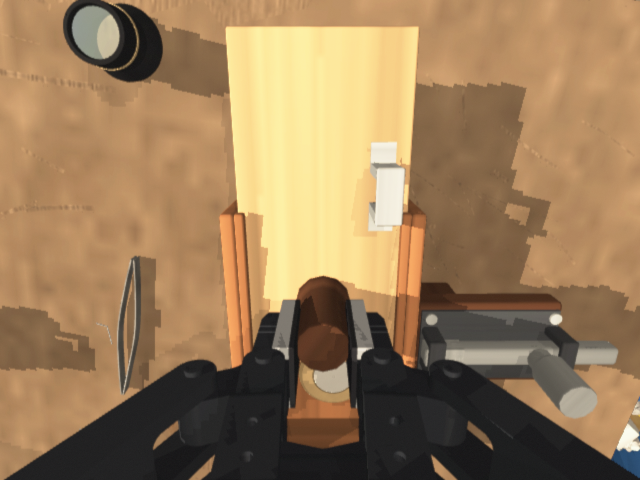

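The lid is open and the dial shows inside at (325,380). The bolt is still drawn. I'll release, rise and back away.

```bash
python3 -m pendant '[[0,0,0,0,0,0,-0.2],[0,0,0,0,0,0,-0.2],[0,0,0,0,0,0,-0.2],[0,0,0,0,0,0,-0.2],[0,0,-15,0,0,0,-0.2],[0,0,-40,0,0,0,-0.2],[0,0,-75,0,0,0,-0.2],[0,0,-110,0,0,0,-0.2],[0,0,-140,0,0,0,-0.2],[0,0,-150,0,0,0,-0.2],[0,0,-150,0,0,0,-0.2]]'
python3 - <<'E'
from h import *
im,d,P,c=cloud("wrist"); cv2.imwrite("pics/w8.png",im)
def blob(x0,y0):
    m=(np.hypot(P[...,0]-x0,P[...,1]-y0)<20)&(P[...,2]>86)&(P[...,2]<97); Q=P[m]; return len(Q),((Q.min(0)+Q.max(0))/2).round(1)
print(blob(438,227),blob(445,319))
im,d,P,c=cloud("scene"); cv2.imwrite("pics/s8.png",im)
print(blob(438,227),blob(445,319))
E
```

```text
clock: 13.7
ee_pos: [438.4, 225.0, 198.0]
ee_rot: [[-0.991, -0.136, 0.001], [-0.136, 0.991, 0.001], [-0.001, 0.001, -1.0]]
ft_force: [-0.3, -0.2, -0.9]
gripper_width: 51.0
(588, array([438.5, 225. ,  88.7])) (350, array([445.7, 317.6,  90.9]))
(81, array([436.8, 223.7,  89.6])) (53, array([443.9, 316.8,  91.5]))
```

View pics/w8.png

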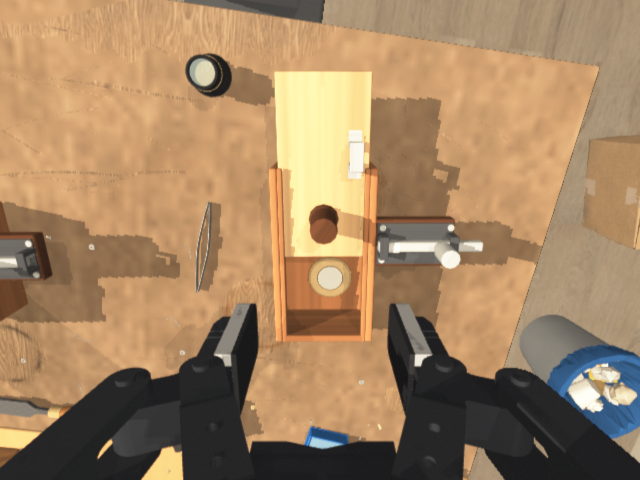

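View pics/s8.png

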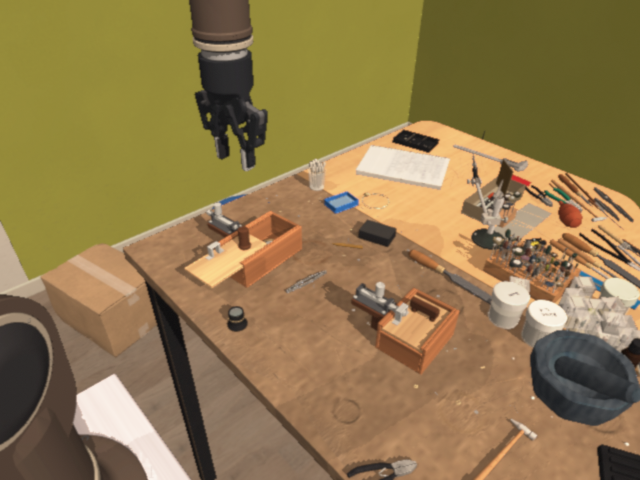

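The lid knob moved about 69 mm and the bolt knob about 25 mm. The gripper is clear, and the short box at (415,325) looks just as it did at the start.

```bash
python3 -c "
from workcell import arm; print(arm.finish_job())"
```

```text
the job is handed in; nothing more can be done
None
```

The long box is unbolted with its lid open and released, the short box is untouched, and the job was handed in at about 14 s. I drew the bolt first, by its steel knob, then slid the lid open by its round knob and backed the gripper about 150 mm clear.

**Last checks:**
- **Lid:** its knob moved about 69 mm of the 70 mm travel, and the dial is visible inside.
- **Bolt:** its knob moved about 25 mm, and the tongue was clear of the keeper before the lid moved.
- **Short box:** it looks shut and bolted in the last scene picture, the same as at the start. I checked this by eye only.
- **Robot:** the forces reported after each move stayed under 10 N, and it was touching nothing when the job was handed in.

**What disagreed:** the first grip on the bolt closed on air above the knob and moved nothing. The tool data puts the fingertips 14 mm ahead of the TCP. Wrist and scene depth both showed them about 25 mm behind it, so I used the measured value for both grips. The gripper also read about 2 mm under the stated knob sizes (11.6 mm on the 14 mm knob, 18 mm on the 20 mm knob).

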